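Stir the deburring stones in the pan

ROBOT

A 6-joint arm with a two-finger parallel gripper is mounted at the origin on the work surface. World frame = base frame: x ahead of the robot, y to its left, z up, the work surface at z = 0. Lengths are in m, angles in degrees, forces in N, time in s.
With the tool pointing down it reaches from about 0.3 to 0.75 m from the base axis. Payload 8.5 kg.
Tool frame: the origin (TCP) lies midway between the tips of the shut fingers; the grasp point (between the pads) lies 19 mm behind it (env.grasp_offset is the distance from the TCP to the grasp point, in m); z points along the fingers, y is the line along which they close (so a half turn about z gives the same grasp; the last joint's range is limited). The gripper opens to 85 mm and grips with 20 to 120 N. Pads are 22 mm wide; open, the fingers measure 114 mm over their backs; the gripper's body (76 mm by 85 mm) begins 54 mm behind the grasp point. The pads swing forward as they close: fully open they stand 13 mm farther back than shut.
Start: joints at [-87.164, 21.807, 74.336, -0, 83.858, -12.336], TCP at [0.144, -0.531, 0.231] pointing down, gripper open.
Joint ranges: [-178.18, 178.18], [-50.72, 133.34], [12.68, 142.11], [-81.47, 261.47], [9.98, 163.14], [-165.26, 165.26]. Speed limits (degrees/s): [136.94, 136.94, 180, 180, 180, 180].

INTERFACE

Orientations are given as a 3x3 rotation matrix whose columns are the frame's x, y, z axes.
In Python, from rig import env gives the robot as it stands.
- The arm moves only by the tool servo_tool, never from a script. Its argument "deltas" is text: rows parted by semicolons, each of 7 numbers parted by spaces: the opening, from 0 (shut) to 1 (fully open), then the shift along the tool's x, y, z in mm, then the turn, a rotation vector about the tool's x, y, z in rad. A call has 1 to 8 rows; each row shifts and turns the commanded pose from where the row before left it, along the tool's axes as they then stand; what a row does not reach is not made up. A row lasts 1/12 s, in which the tool goes at most 41.7 mm and 7.16 degrees, less where a joint would pass 70% of its speed; a pose out of reach is approached as far as the arm can. A call is refused whole if a number of a shift passes 41.7 or a number of a turn 0.125, either way. A call with a gripper value outside its range is refused whole. The fingers move at their own pace and stop on an object; "newtons" is the grip in N (left out, the last holds). Time passes only in rows, so rows that do not move let the fingers close. It gives the time, the measured TCP pose, the force, the opening and the grip force at its end, in the units of the state.
- env.observe(): the state, without advancing time (a new reading comes with each control period).
- env.get_image(name): name is "side" or "top"; returns a dict with "img" (400x640x3 uint8, red, green, blue), "depth" (400x640 float32, m along the optical axis (not along the pixel's ray), 0 where there is no reading), "camera_matrix" (3x3 intrinsics, pixels), "world_to_cam" (4x4, takes a point from world to camera coordinates). Camera axes: x right, y down, z forward; pixel columns grow to the right and rows downward; lengths in m; the calibration is good to about 2 mm. A picture is of the moment at which its call begins.
- env.close_job(): hands the job in; it is judged then, once.
Trained networks look in a picture, given as the dict that the camera call returned (one of the last four; its "shot" number tells which), for a name from the list of things; names that differ only in an ending like _2 or _b are one class to them, and where a whole thing is asked for, a point or a joint stands for the part that bears it (a point fixed in the world has none). Each returns a list of dicts, best first, with "conf" (0 to 1); they miss things now and then, are a little off and sometimes report something else, mostly with a low value. They report only what shows in the picture. A call takes as long as a camera call.
- env.spot_in(name, picture): "bbox" ([centre column, centre row, width, height] in pixels, round what is visible of it).
- env.spot_point(name, picture): "uv" ([column, row] in pixels: a listed point, or the origin of a listed thing).
The state is a dict: "time_s": time; "q": joint angles; "qvel": joint speeds; "joint_efforts": joint torques, N m; "position": TCP position; "tool_rot": TCP orientation; "ft_force": force on the tool from outside, world axes, zero at the start; "wrist_torque": the same for the moment, N m; "grip_width": finger opening in m; "gripper_force": force on a finger pad.
Only numpy, scipy, OpenCV 4.12 (cv2) and the standard library are available. Lean on these libraries where they do the work, as an engineer would, in place of code of your own. Each camera call takes 0.05 s, during which the arm holds its last target. There are 200 camera calls.

TASK

Lay the stirrer in the pan of deburring stones, paddle inside and shaft across the rim between the two fork pins, and let go of it. Take it again near the top of its wooden handle so that you can hold it roughly upright, and stir the stones round and round in one direction (four full rounds are plenty), paddle low down near the pan's floor and well out from the middle, so that stones all round are shifted from their places. Then lay it back in the fork with the paddle in the pan and let go; keep all stones in the pan and leave the other things on the bench alone.

Things in the scene. Friction and masses are not known exactly. Their poses are not given: they have to be found in the camera images.
- pan: Round open aluminium pan fixed to the bench: outer diameter 132 mm, 75 mm high, wall 4 mm, floor 5 mm. Origin at the centre of its underside, z up. Its +x axis points to the fork: two 8 mm steel pins outside the rim at x = 68 to 74 mm, y = -17 and +17 mm at the rim (26 mm clear), spreading to -24 and +24 mm at their tops, 106 mm high.
- stirrer: Stirrer 260 mm long, about 160 g, lying flat at the start. Origin at mid-length on its underside; +x runs to the handle end, z up as it lies. Undersides flush at z = 0. Wooden handle 16 x 16 mm, x = 30 to 130 mm; steel shaft 14 x 14 mm, x = -90 to 30 mm; steel paddle 28 mm wide (y), 10 mm thick, round-ended, x = -130 to -80 mm. Balances near x = -45 mm.
- stirrer_tip (a point): Middle of the paddle's round end: x = -130, y = 0, z = 5 mm in the stirrer's frame.
- stirrer_end (a point): Middle of the handle's end face: x = +130, y = 0, z = 8 mm in the stirrer's frame.
- stone0: One of seven earthen-brown ceramic deburring balls, 24 mm diameter, 18 g, starting in a ring of six on the pan's floor. Origin at its centre; its axes mean nothing.
- stone1: One of seven earthen-brown ceramic deburring balls, 24 mm diameter, 18 g, starting in a ring of six on the pan's floor. Origin at its centre; its axes mean nothing.
- stone2: One of seven earthen-brown ceramic deburring balls, 24 mm diameter, 18 g, starting in a ring of six on the pan's floor. Origin at its centre; its axes mean nothing.
- stone3: One of seven earthen-brown ceramic deburring balls, 24 mm diameter, 18 g, starting in a ring of six on the pan's floor. Origin at its centre; its axes mean nothing.
- stone4: One of seven earthen-brown ceramic deburring balls, 24 mm diameter, 18 g, starting in a ring of six on the pan's floor. Origin at its centre; its axes mean nothing.
- stone5: One of seven earthen-brown ceramic deburring balls, 24 mm diameter, 18 g, starting in a ring of six on the pan's floor. Origin at its centre; its axes mean nothing.
- stone6: One of seven earthen-brown ceramic deburring balls, 24 mm diameter, 18 g, starting in the middle on the pan's floor. Origin at its centre; its axes mean nothing.
- stub: Bystander: steel plate 70 x 70 x 6 mm with an upright tube 42 mm wide welded on it, 40 mm high in all. Origin at the centre of its underside.
- angle: Bystander: piece of angle steel 160 mm long (x), 40 mm wide and 40 mm high. Origin at the centre of its underside.
- pliers: Bystander: pliers lying flat, about 175 mm long (x, jaws to +x), 66 mm wide, 14 mm high. Origin at the pivot, on the bench.

How it is judged:
By the outcome, as a careful person would: the job done as asked, in the order asked, and still so for the second after the job is handed in, with the robot touching nothing.
It also fails if it takes over 72 s, if anything falls off the work surface, if the arm or the gripper's body presses on something with over 40 N, if the wrist force passes 120 N, or if a joint passes its speed limit or range.

## Working session

There is one attempt and no reset: what is moved stays moved. The work goes in short steps, Python scripts to look and compute and a tool call to move; the robot and the scene stay as the last step left them, time stands still between calls to the robot, and variables do not carry over. Pictures are saved under pics/ and viewed, at most 14 in all, crops included, and the job is handed in when it is done.

Besides the shell and the picture viewer there is one more tool, called after ">>>" by a JSON object that holds its "method" and its "body", one argument or row to a line. servo_tool: Moves the arm, as the interface text tells. Its arguments: {"type":"object","properties":{"deltas":{"type":"string"},"newtons":{"type":"number"}},"required":["deltas"]}

```bash
ls; mkdir -p pics; cat > h.py <<'E'
import numpy as np,cv2
from rig import env
def P(im,u,v,z):
    K=im["camera_matrix"];T=im["world_to_cam"];R=T[:3,:3];t=T[:3,3]
    d=R.T@np.linalg.solve(K,[u,v,1.]);c=-R.T@t
    return c+d*(z-c[2])/d[2]
E
python3 - <<'E'
from h import *
np.set_printoptions(precision=4,suppress=True)
for cam in("top","side"):
    im=env.get_image(cam);cv2.imwrite(f"pics/{cam}0.png",im["img"][:,:,::-1])
    print(cam,(-im["world_to_cam"][:3,:3].T@im["world_to_cam"][:3,3]))
    for n,z in(("pan",0),("stirrer",0),("stirrer_tip",.005),("stirrer_end",.008),("stub",0),("angle",0),("pliers",0)):
        for r in env.spot_point(n,im)[:2]: print(n,r["conf"],np.array(r["uv"]),P(im,*r["uv"],z))
o=env.observe();print(o["tool_rot"],o["position"],o["time_s"],o["grip_width"],env.grasp_offset)
E
```

```text
pics
top [0.5207 0.012  0.9667]
pan 0.95 [275.4 214.3] [0.537  0.1368 0.    ]
pan 0.45 [373.  206.2] [ 0.5506 -0.1114  0.    ]
stirrer 0.64 [349.2 110.2] [ 0.7999 -0.0593  0.    ]
stirrer_tip 0.95 [371.5 204.7] [ 0.5543 -0.1071  0.005 ]
stirrer_end 0.56 [472.6 179.4] [ 0.6107 -0.3631  0.008 ]
stub 0.69 [346.4 111.6] [ 0.7965 -0.052   0.    ]
angle 0.92 [191.9 263.7] [0.4182 0.3506 0.    ]
angle 0.69 [424.6 194.9] [ 0.5755 -0.2431  0.    ]
pliers 0.55 [198.7 145.1] [0.7207 0.3313 0.    ]
side [-0.124   0.7032  0.6572]
pan 0.67 [303.5 241.6] [0.535  0.1379 0.    ]
stirrer 0.64 [382.5 189.2] [ 0.5831 -0.2407  0.    ]
stirrer_tip 0.74 [363.4 205. ] [ 0.552  -0.1142  0.005 ]
stirrer_tip 0.21 [303.2 241.8] [0.5298 0.1434 0.005 ]
stirrer_end 0.8 [398.3 172. ] [ 0.6179 -0.3649  0.008 ]
stirrer_end 0.57 [316.5 230.3] [0.5428 0.0849 0.008 ]
stub 0.82 [293.6 183.2] [ 0.799  -0.0437  0.    ]
pliers 0.88 [201.9 237.2] [0.7248 0.332  0.    ]
[[ 0.9652  0.2617  0.    ]
 [ 0.2617 -0.9652 -0.0001]
 [ 0.      0.0001 -1.    ]] [ 0.1439 -0.5308  0.2313] 0.8 0.08546616869175812 0.0187
```

View pics/top0.png

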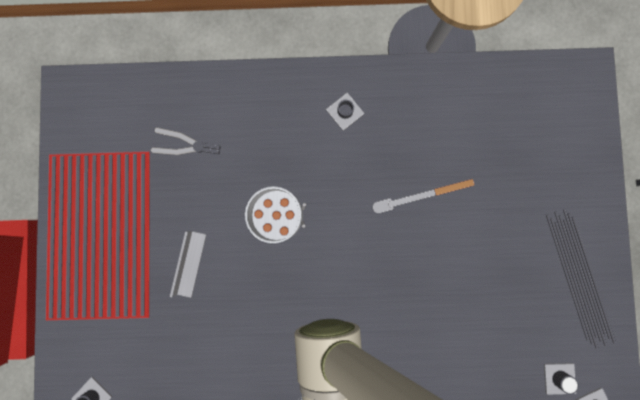

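View pics/side0.png

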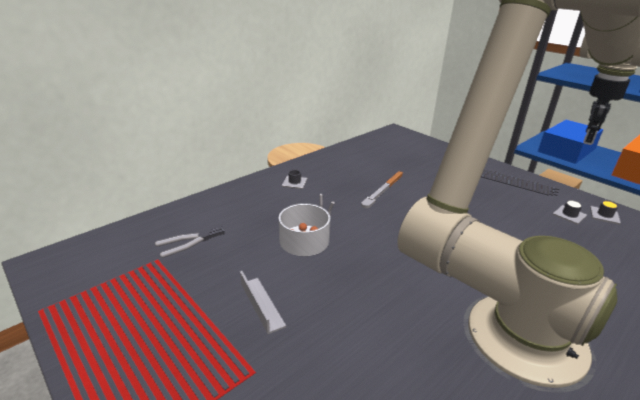

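The top view shows the pan at about (274,214) with the fork pins at (304,205) and (304,227). The stirrer runs from (380,206) to (473,182). The side view agrees, and the space around both is clear.

```bash
python3 - <<'E'
from h import *
np.set_printoptions(precision=4,suppress=True)
for cam in("top","side"):
    im=env.get_image(cam);K=im["camera_matrix"];T=im["world_to_cam"];d=im["depth"]
    v,u=np.mgrid[:400,:640];c=np.stack([(u-K[0,2])/K[0,0]*d,(v-K[1,2])/K[1,1]*d,d],-1)
    W=(c-T[:3,3])@T[:3,:3]
    near=(d>0)&(np.hypot(W[...,0]-.536,W[...,1]-.137)<.11)
    m=near&(W[...,2]>.082)&(W[...,2]<.12);print(cam,m.sum());print(np.c_[u[m],v[m],W[m]][:30])
    m=near&(W[...,2]>.065)&(W[...,2]<.08)
    if m.sum()>10:
        p=W[m][:,:2];A=np.c_[2*p,np.ones(len(p))];s=np.linalg.lstsq(A,(p**2).sum(1),rcond=None)[0];print("rim",s[:2],np.sqrt(s[2]+s[:2]@s[:2]),m.sum())
    for i in range(1):
        for r in env.spot_point("stone0",im): print(r["conf"],P(im,*r["uv"],.017))
    if cam=="top": cv2.imwrite("pics/crop.png",cv2.resize(im["img"][170:260,230:330,::-1],None,fx=6,fy=6,interpolation=cv2.INTER_CUBIC))
E
```

```text
top 38
[[303.     203.       0.5591   0.0602   0.1035]
 [304.     203.       0.5591   0.058    0.1013]
 [303.     204.       0.5568   0.0602   0.104 ]
 [304.     204.       0.5567   0.0579   0.1054]
 [305.     204.       0.5567   0.0557   0.1038]
 [302.     205.       0.5547   0.0626   0.1024]
 [303.     205.       0.5545   0.0602   0.1051]
 [304.     205.       0.5544   0.0579   0.1059]
 [305.     205.       0.5546   0.0559   0.1004]
 [302.     206.       0.5527   0.0631   0.0946]
 [303.     206.       0.5524   0.0606   0.0997]
 [304.     206.       0.5523   0.0582   0.1009]
 [305.     206.       0.5524   0.0561   0.0973]
 [302.     207.       0.5505   0.0634   0.0918]
 [303.     207.       0.5504   0.061    0.0928]
 [304.     207.       0.5503   0.0586   0.0939]
 [302.     208.       0.5483   0.0637   0.0871]
 [303.     208.       0.5483   0.0614   0.0866]
 [304.     208.       0.5482   0.0591   0.0861]
 [301.     222.       0.5161   0.067    0.0835]
 [302.     222.       0.5161   0.0645   0.087 ]
 [303.     222.       0.516    0.0621   0.0887]
 [301.     223.       0.5138   0.0669
[... 1436 characters left out ...]
5585   0.0641   0.0892]
 [320.     200.       0.5562   0.0626   0.0897]
 [321.     200.       0.5531   0.0618   0.0908]
 [319.     201.       0.5573   0.0652   0.0871]
 [320.     201.       0.5532   0.0653   0.089 ]
 [321.     201.       0.5539   0.061    0.087 ]
 [319.     202.       0.5571   0.0652   0.084 ]
 [320.     202.       0.556    0.0626   0.0835]
 [321.     202.       0.5503   0.0643   0.0869]
 [331.     202.       0.5131   0.0639   0.1043]
 [332.     202.       0.5105   0.0629   0.1051]
 [333.     202.       0.5109   0.0588   0.1033]
 [320.     203.       0.5535   0.0649   0.0825]]
rim [0.5378 0.1347] 0.06407136719779016 459
0.55 [0.5403 0.0943 0.017 ]
0.38 [0.5619 0.1112 0.017 ]
```

View pics/crop.png

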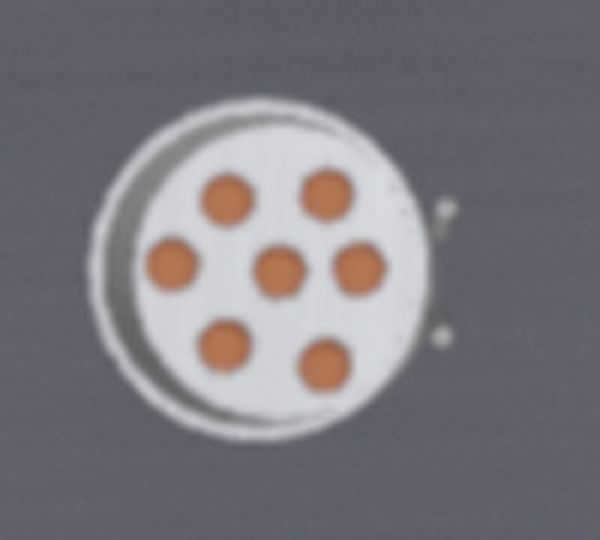

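```bash
cat >> h.py <<'E'
from scipy.spatial.transform import Rotation as Ro, Slerp
C=np.array([.536,.134,0]); YP=-92.9   # pan centre, direction of pan +x
def Rt(psi,beta):  # psi: heading of tool x (toward paddle), beta: tilt of tool z toward paddle
    return Ro.from_matrix(Ro.from_euler("z",psi,degrees=True).as_matrix()@np.diag([1,-1,-1.])@Ro.from_euler("y",beta,degrees=True).as_matrix())
def st():
    o=env.observe();print("t",round(o["time_s"],2),"p",np.round(o["position"],4),"q",np.round(o["q"],1),"w",round(o["grip_width"],4),"gf",round(o["gripper_force"],1),"F",np.round(o["ft_force"],1))
    return np.array(o["position"]),Ro.from_matrix(o["tool_rot"])
def plan(wps,op,start=None):
    "wps: list of (pos,Rot,rows); prints rows in calls of 8"
    p,R=start or st(); rows=[]
    for q,S,n in wps:
        p0=p;sl=Slerp([0,1],Ro.concatenate([R,S]))
        for i in range(1,n+1):
            tp=p0+(np.array(q)-p0)*i/n;tr=sl(i/n)
            d=np.round(R.inv().apply(tp-p)*1000,1);w=np.round((R.inv()*tr).as_rotvec(),3)
            rows.append(" ".join(f"{x:g}" for x in [op,*d,*w])); p=p+R.apply(d/1000);R=R*Ro.from_rotvec(w)
    for i in range(0,len(rows),8): print("; ".join(rows[i:i+8]));print()
    return p,R
E
python3 -c "
from h import *
g=[.599,-.304]
R=Rt(103.2,0)
plan([([*g,.1],R,16),([*g,.004],R,5)],1)"
```

```text
t 1.0 p [ 0.1439 -0.5308  0.2313] q [-87.2  21.8  74.3   0.   83.9 -12.3] w 0.0854 gf 0.0 F [-0.2 -0.3  0.7]
1 31.2 -6.2 8.2 -0 -0 -0.096; 1 31.6 -3.3 8.2 -0 -0 -0.096; 1 31.8 -0.1 8.2 -0 -0 -0.096; 1 31.6 2.8 8.2 -0 -0 -0.096; 1 31.2 5.9 8.2 -0 -0 -0.096; 1 30.5 8.9 8.2 -0 -0 -0.096; 1 29.6 11.7 8.3 -0 -0 -0.096; 1 28.2 14.5 8.2 -0 -0 -0.096

1 26.8 17.2 8.2 -0 -0 -0.096; 1 25 19.6 8.2 -0 -0 -0.096; 1 22.9 22 8.2 0 -0 -0.096; 1 20.8 24 8.2 0 -0 -0.096; 1 18.4 26 8.2 0 -0 -0.096; 1 15.8 27.5 8.2 0 -0 -0.096; 1 13.1 29 8.2 0 -0 -0.096; 1 10.2 30.1 8.2 0 -0 -0.096

1 0 -0 19.2 0 -0 -0; 1 0 -0 19.2 0 -0 -0; 1 0 -0 19.2 0 -0 -0; 1 0 -0 19.2 0 -0 -0; 1 0 -0 19.2 0 -0 -0
```

>>> {"method": "servo_tool", "body": {
  "deltas": "1 31.2 -6.2 8.2 0 0 -0.096; 1 31.6 -3.3 8.2 0 0 -0.096; 1 31.8 -0.1 8.2 0 0 -0.096; 1 31.6 2.8 8.2 0 0 -0.096; 1 31.2 5.9 8.2 0 0 -0.096; 1 30.5 8.9 8.2 0 0 -0.096; 1 29.6 11.7 8.3 0 0 -0.096; 1 28.2 14.5 8.2 0 0 -0.096"
}}

```text
time_s: 1.67
position: [0.3727, -0.4165, 0.1653]
tool_rot: [[0.508, 0.861, 0.0], [0.861, -0.508, -0.0], [-0.0, 0.0, -1.0]]
ft_force: [-0.1, -1.0, 0.7]
grip_width: 0.085
gripper_force: 0.0
```

>>> {"method": "servo_tool", "body": {
  "deltas": "1 26.8 17.2 8.2 0 0 -0.096; 1 25 19.6 8.2 0 0 -0.096; 1 22.9 22 8.2 0 0 -0.096; 1 20.8 24 8.2 0 0 -0.096; 1 18.4 26 8.2 0 0 -0.096; 1 15.8 27.5 8.2 0 0 -0.096; 1 13.1 29 8.2 0 0 -0.096; 1 10.2 30.1 8.2 0 0 -0.096"
}}

```text
time_s: 2.33
position: [0.6004, -0.3031, 0.0995]
tool_rot: [[-0.233, 0.973, -0.0], [0.973, 0.233, 0.0], [0.0, -0.0, -1.0]]
ft_force: [-0.2, -0.8, -0.5]
grip_width: 0.0859
gripper_force: 0.0
```

```bash
python3 -c "
from h import *
g=[.599,-.304]
R=Rt(103.2,0)
for cam in ('top','side'):
    im=env.get_image(cam)
    for n,z in (('stirrer_tip',.005),('stirrer_end',.008)):
        for r in env.spot_point(n,im)[:2]: print(cam,n,r['conf'],P(im,*r['uv'],z))
    if cam=='side': cv2.imwrite('pics/s1.png',im['img'][:,:,::-1])
plan([([*g,.004],R,5)],1)"
```

```text
top stirrer_tip 0.98 [ 0.55577486 -0.1084611   0.005     ]
top stirrer_tip 0.41 [0.54183187 0.17714412 0.005     ]
side stirrer_tip 0.58 [ 0.54520197 -0.10729025  0.005     ]
t 2.63 p [ 0.5985 -0.3046  0.1003] q [-37.   40.   63.8  -0.   76.2 -50.1] w 0.0853 gf 0.0 F [ 0.1  1.5 -0.1]
1 0.1 0.1 19.3 -0 0 -0; 1 0.1 0.1 19.2 -0 0 -0.001; 1 0.1 0.2 19.3 -0 0 -0; 1 0.1 0.1 19.2 -0 0 -0; 1 0.1 0.1 19.3 -0 0 -0.001
```

>>> {"method": "servo_tool", "body": {
  "deltas": "1 0 0 24 0 0 0; 1 0 0 24 0 0 0; 1 0 0 24 0 0 0; 1 0 0 16 0 0 0; 1 0 0 8 0 0 0; 0 0 0 0 0 0 0; 0 0 0 0 0 0 0; 0 0 0 0 0 0 0",
  "newtons": 80
}}

```text
time_s: 3.3
position: [0.5995, -0.3048, 0.0057]
tool_rot: [[-0.227, 0.974, 0.002], [0.974, 0.227, -0.002], [-0.002, 0.002, -1.0]]
ft_force: [-0.4, 0.2, -0.0]
grip_width: 0.0518
gripper_force: 0.0
```

>>> {"method": "servo_tool", "body": {
  "deltas": "0 0 0 0 0 0 0; 0 0 0 0 0 0 0; 0 0 0 0 0 0 0; 0 0 0 0 0 0 0"
}}

```text
time_s: 3.63
position: [0.5994, -0.3043, 0.0053]
tool_rot: [[-0.228, 0.974, 0.001], [0.974, 0.228, -0.001], [-0.002, 0.001, -1.0]]
ft_force: [-1.1, 0.0, 6.7]
grip_width: 0.0134
gripper_force: 79.5
```

>>> {"method": "servo_tool", "body": {
  "deltas": "0 0 0 -15 0 0 0; 0 0 0 -30 0 0 0; 0 0 0 -35 0 0 0; 0 0 0 -35 0 0 0; 0 0 0 -30 0 0 0; 0 0 0 -15 0 0 0; 0 0 0 0 0 0 0"
}}

```text
time_s: 4.22
position: [0.6001, -0.3047, 0.1683]
tool_rot: [[-0.228, 0.974, 0.006], [0.974, 0.228, -0.005], [-0.006, 0.005, -1.0]]
ft_force: [0.1, -0.2, -2.2]
grip_width: 0.0139
gripper_force: 78.5
```

```bash
python3 -c "
from h import *
p,R=st()
for cam in ('top','side'):
    im=env.get_image(cam)
    T=im['world_to_cam'];K=im['camera_matrix']
    f=lambda q:(K@(T[:3,:3]@q+T[:3,3]))[:2]/(T[:3,:3]@q+T[:3,3])[2]
    print(cam,'pred tip',f(p+[-.2*.228,.2*.974,0]),'pred end',f(p+[.06*.228,-.06*.974,0]))
    for n in ('stirrer_tip','stirrer_end'):
        for r in env.spot_point(n,im)[:2]: print(n,r['conf'],r['uv'],P(im,*r['uv'],p[2]))
    if cam=='side': cv2.imwrite('pics/s1.png',cv2.resize(im['img'][100:260,280:520,::-1],None,fx=3,fy=3))
"
```

```text
t 4.22 p [ 0.6001 -0.3047  0.1683] q [-37.   36.7  58.6  -0.   84.3 -50.2] w 0.0139 gf 78.5 F [ 0.1 -0.2 -2.2]
top pred tip [382.39141552 201.54712663] pred end [502.19111131 169.90074658]
stirrer_tip 0.75 [383.1, 202.1] [ 0.55334809 -0.11136444  0.16832374]
side pred tip [366.44083416 155.91015805] pred end [405.18122344 128.82919792]
stirrer_tip 0.59 [367.5, 160.0] [ 0.53481641 -0.09243491  0.16832374]
```

View pics/s1.png

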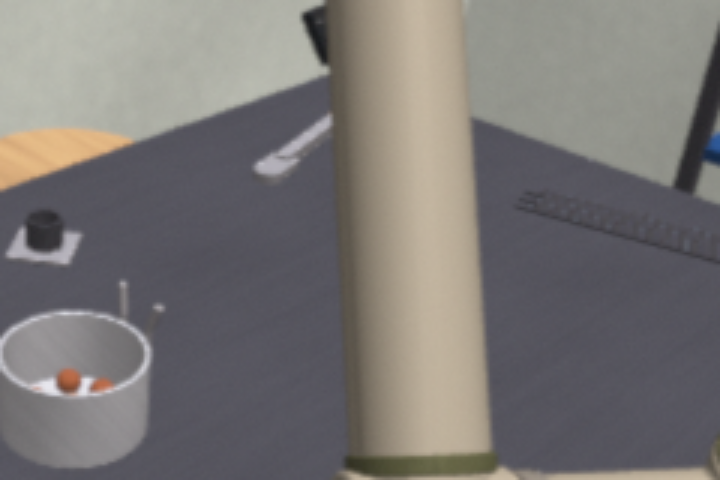

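```bash
python3 -c "
from h import *
g=[.529,.0007]
plan([([*g,.185],Rt(87.1,0),11),([*g,.163],Rt(87.1,-23),5)],0)"
```

```text
t 4.52 p [ 0.5986 -0.3038  0.1621] q [-37.   37.1  59.   -0.   84.2 -50.2] w 0.0135 gf 78.5 F [-0.2  0.4 -2.1]
0 28.4 0.1 -2 -0 -0 0.025; 0 28.4 -0.5 -2 -0 -0 0.026; 0 28.4 -1.3 -2 -0.001 -0.001 0.025; 0 28.3 -2 -2.1 0 0 0.026; 0 28.2 -2.8 -2 -0 0 0.025; 0 28.2 -3.4 -2.1 -0 -0 0.026; 0 28.1 -4.2 -2 -0.001 -0 0.025; 0 28 -4.9 -2.1 0 -0.001 0.026

0 27.8 -5.6 -2.1 0 0 0.025; 0 27.7 -6.3 -2 -0 0 0.026; 0 27.5 -7 -2.1 -0 -0 0.025; 0 -0 -0 4.4 -0 -0.08 0; 0 0.3 -0 4.4 -0 -0.081 0; 0 0.8 -0 4.3 -0 -0.08 0; 0 1 -0 4.3 -0 -0.08 0; 0 1.4 -0 4.2 -0 -0.081 0.001
```

>>> {"method": "servo_tool", "body": {
  "deltas": "0 28.4 0.1 -2 0 0 0.025; 0 28.4 -0.5 -2 0 0 0.026; 0 28.4 -1.3 -2 0 0 0.025; 0 28.3 -2 -2 0 0 0.026; 0 28.2 -2.8 -2 0 0 0.025; 0 28.2 -3.4 -2 0 0 0.026; 0 28.1 -4.2 -2 0 0 0.025; 0 28 -4.9 -2 0 0 0.026"
}}

```text
time_s: 5.18
position: [0.5476, -0.0812, 0.1792]
tool_rot: [[-0.025, 1.0, -0.002], [1.0, 0.025, 0.001], [0.001, -0.002, -1.0]]
ft_force: [0.2, 0.3, -2.9]
grip_width: 0.0137
gripper_force: 78.6
```

>>> {"method": "servo_tool", "body": {
  "deltas": "0 27.8 -5.6 -2 0 0 0.025; 0 27.7 -6.3 -2 0 0 0.026; 0 27.5 -7 -2 0 0 0.025; 0 0 0 4.4 0 -0.08 0; 0 0.3 0 4.4 0 -0.081 0; 0 0.8 0 4.3 0 -0.08 0; 0 1 0 4.3 0 -0.08 0; 0 1.4 0 4.2 0 -0.081 0"
}}

```text
time_s: 5.85
position: [0.5292, 0.0006, 0.1634]
tool_rot: [[0.045, 0.999, -0.02], [0.918, -0.049, -0.394], [-0.395, -0.0, -0.919]]
ft_force: [-0.1, 0.4, -1.5]
grip_width: 0.0135
gripper_force: 78.5
```

```bash
cat >> h.py <<'E'
def pix(im,q):
    T=im['world_to_cam'];c=im['camera_matrix']@(T[:3,:3]@np.array(q)+T[:3,3]);return np.round(c[:2]/c[2],1)
def panpt(x,y,z):
    a=np.radians(YP);return C+[x*np.cos(a)-y*np.sin(a),x*np.sin(a)+y*np.cos(a),z]
E
python3 -c "
from h import *
p,R=st()
A=[]
for cam in ('top','side'):
    im=env.get_image(cam)
    ax=R.apply([1,0,0]);print(cam,'pred tip',p+.2*ax,pix(im,p+.2*ax))
    for n in ('stirrer_tip','stirrer_end'):
        for r in env.spot_point(n,im)[:2]: print(n,r['conf'],r['uv'],P(im,*r['uv'],.08))
    c=im['img'][150:270,200:360] if cam=='top' else im['img'][130:250,240:400]
    A.append(cv2.resize(c[:,:,::-1],None,fx=4,fy=4))
cv2.imwrite('pics/s2.png',cv2.resize(np.vstack(A),None,fx=.62,fy=.62,interpolation=cv2.INTER_AREA))
"
```

```text
t 5.85 p [0.5292 0.0006 0.1634] q [ -1.7  25.9  83.5 -24.4  72.8   8.9] w 0.0135 gf 78.5 F [-0.1  0.4 -1.5]
top pred tip [0.53826786 0.18417611 0.08442145] [250.3 213.8]
stirrer_end 0.61 [359.5, 213.4] [ 0.53224647 -0.06928047  0.08      ]
side pred tip [0.53826786 0.18417611 0.08442145] [288.6 221. ]
stirrer_tip 0.57 [290.3, 223.1] [0.53360131 0.18264612 0.08      ]
stirrer_tip 0.2 [301.9, 230.4] [0.49130914 0.18072764 0.08      ]
stirrer_end 0.81 [358.6, 155.0] [ 0.69863706 -0.24179871  0.08      ]
```

View pics/s2.png

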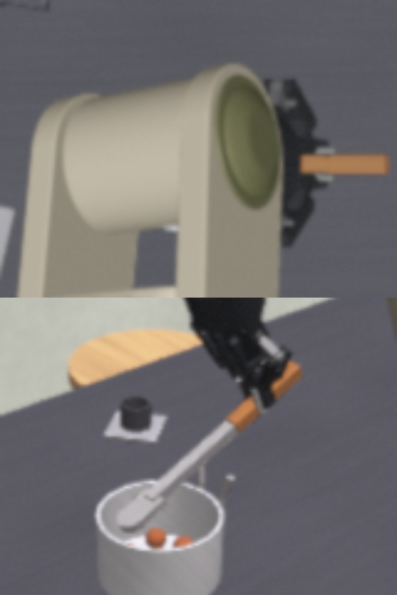

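>>> {"method": "servo_tool", "body": {
  "deltas": "0 4 0 9.2 0 0 0; 0 4 0 9.2 0 0 0; 0 4 0 9.2 0 0 0; 0 2.4 0 5.5 0 0 0; 0 1.2 0 2.8 0 0 0; 0 0 0 0 0 0 0"
}}

```text
time_s: 6.65
position: [0.5291, 0.0007, 0.1239]
tool_rot: [[0.045, 0.999, -0.021], [0.919, -0.05, -0.391], [-0.391, -0.002, -0.92]]
ft_force: [0.1, -0.1, -1.5]
grip_width: 0.0137
gripper_force: 78.5
```

>>> {"method": "servo_tool", "body": {
  "deltas": "0 1 0 2.3 0 0 0; 0 0 0 0 0 0 0"
}}

```text
time_s: 6.82
position: [0.5295, 0.0008, 0.1223]
tool_rot: [[0.046, 0.999, -0.019], [0.919, -0.05, -0.391], [-0.391, 0.0, -0.92]]
ft_force: [-0.8, 1.0, -2.0]
grip_width: 0.0135
gripper_force: 78.5
```

>>> {"method": "servo_tool", "body": {
  "deltas": "0 1 0 2.3 0 0 0; 0 0 0 0 0 0 0"
}}

```text
time_s: 6.98
position: [0.5294, 0.0009, 0.1197]
tool_rot: [[0.046, 0.999, -0.02], [0.919, -0.05, -0.391], [-0.391, -0.0, -0.92]]
ft_force: [-1.2, -0.5, -2.4]
grip_width: 0.0132
gripper_force: 78.5
```

```bash
python3 -c "
from h import *
p,R=st()
im=env.get_image('side')
cv2.imwrite('pics/s3.png',cv2.resize(im['img'][140:260,260:400,::-1],None,fx=4,fy=4,interpolation=cv2.INTER_CUBIC))
"
```

```text
t 6.98 p [0.5294 0.0009 0.1197] q [ -1.7  28.8  86.7 -25.1  67.1  11.6] w 0.0132 gf 78.5 F [-1.2 -0.5 -2.4]
```

View pics/s3.png

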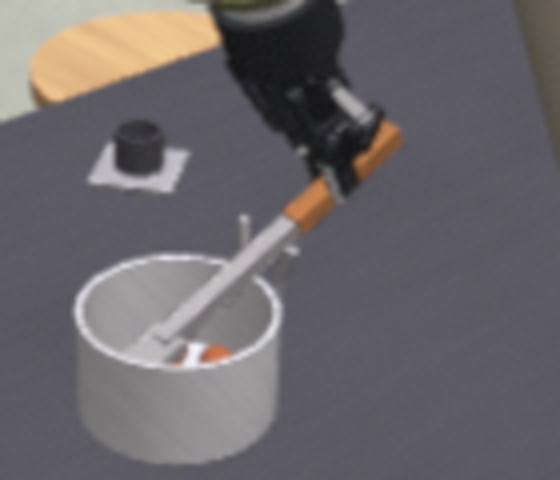

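The side crop shows the shaft between the pins and the paddle inside the pan. I'll keep lowering until it touches.

>>> {"method": "servo_tool", "body": {
  "deltas": "0 1 0 2.3 0 0 0; 0 0 0 0 0 0 0"
}}

```text
time_s: 7.2
position: [0.5293, 0.0008, 0.117]
tool_rot: [[0.046, 0.999, -0.02], [0.919, -0.05, -0.391], [-0.391, -0.0, -0.92]]
ft_force: [-0.6, 0.1, -2.8]
grip_width: 0.0137
gripper_force: 78.5
```

>>> {"method": "servo_tool", "body": {
  "deltas": "0 1 0 2.3 0 0 0; 0 0 0 0 0 0 0"
}}

```text
time_s: 7.37
position: [0.5293, 0.0009, 0.1144]
tool_rot: [[0.046, 0.999, -0.02], [0.919, -0.05, -0.391], [-0.391, -0.001, -0.92]]
ft_force: [-0.3, -0.9, -2.0]
grip_width: 0.0137
gripper_force: 78.5
```

>>> {"method": "servo_tool", "body": {
  "deltas": "0 1 0 2.3 0 0 0; 0 0 0 0 0 0 0"
}}

```text
time_s: 7.53
position: [0.5293, 0.0009, 0.1119]
tool_rot: [[0.046, 0.999, -0.02], [0.919, -0.05, -0.391], [-0.391, -0.001, -0.92]]
ft_force: [-0.8, -0.6, -1.4]
grip_width: 0.0136
gripper_force: 78.6
```

>>> {"method": "servo_tool", "body": {
  "deltas": "0 1 0 2.3 0 0 0; 0 0 0 0 0 0 0"
}}

```text
time_s: 7.7
position: [0.5297, 0.0009, 0.1099]
tool_rot: [[0.046, 0.999, -0.019], [0.919, -0.05, -0.391], [-0.391, 0.001, -0.92]]
ft_force: [0.6, 0.9, 2.2]
grip_width: 0.0133
gripper_force: 79.2
```

>>> {"method": "servo_tool", "body": {
  "deltas": "0 1 0 2.3 0 0 0; 0 0 0 0 0 0 0"
}}

```text
time_s: 7.87
position: [0.53, 0.0008, 0.108]
tool_rot: [[0.047, 0.999, -0.018], [0.919, -0.05, -0.391], [-0.391, 0.002, -0.92]]
ft_force: [-0.9, 1.2, 7.6]
grip_width: 0.0137
gripper_force: 79.8
```

```bash
python3 -c "
from h import *
for i in range(3): p,R=st(); im=env.get_image('side')
print(env.observe()['wrist_torque'])
for n in ('stirrer_tip','stirrer_end'): print(n,[(r['conf'],r['uv']) for r in env.spot_point(n,im)[:2]])
ax=R.apply([1,0,0])
for s in (-.06,.2): print(pix(im,p+s*ax),p+s*ax)
for x in (64,): print('rim pt',pix(im,panpt(.064,0,.083)), pix(im,p+.07*ax), p+.07*ax,panpt(.064,0,.083))
"
```

```text
t 7.87 p [0.53   0.0008 0.108 ] q [ -1.7  29.7  87.4 -25.5  65.5  12.4] w 0.0137 gf 79.8 F [-0.9  1.2  7.6]
t 7.92 p [0.53   0.0009 0.1081] q [ -1.7  29.7  87.4 -25.5  65.5  12.4] w 0.0137 gf 79.8 F [-0.9  1.7  7.1]
t 7.97 p [0.53   0.0009 0.1082] q [ -1.7  29.7  87.4 -25.5  65.5  12.4] w 0.0135 gf 79.8 F [-0.3  1.   6.9]
[0.33722941 0.16867279 0.00958658]
stirrer_tip [(0.92, [288.8, 236.6])]
stirrer_end [(0.73, [359.6, 176.6])]
[359.  176.9] [ 0.52718586 -0.05423116  0.1316926 ]
[288.5 238.6] [0.5393546  0.18472862 0.02995693]
rim pt [323.8 206.7] [325.  206.7] [0.53327023 0.06524873 0.08082477] [0.53276205 0.07008196 0.083     ]
```

>>> {"method": "servo_tool", "body": {
  "deltas": "0.3 0 0 0 0 0 0; 0.6 0 0 0 0 0 0; 1 0 0 0 0 0 0; 1 0 0 0 0 0 0; 1 0 0 -10 0 0 0; 1 0 0 -30 0 0 0; 1 0 0 -35 0 0 0; 1 -35 0 -15 0 0 0"
}}

```text
time_s: 8.78
position: [0.53, 0.0084, 0.206]
tool_rot: [[0.041, 0.999, -0.016], [0.92, -0.044, -0.389], [-0.389, 0.001, -0.921]]
ft_force: [0.9, 0.3, 0.5]
grip_width: 0.0857
gripper_force: 0.0
```

>>> {"method": "servo_tool", "body": {
  "deltas": "1 -40 0 0 0 0.12 0; 1 -40 0 0 0 0.12 0; 1 -40 0 0 0 0.12 0; 1 -40 0 0 0 0.12 0; 1 -40 0 0 0 0.12 0"
}}

```text
time_s: 9.2
position: [0.52, -0.1921, 0.2389]
tool_rot: [[0.046, 0.999, 0.017], [0.979, -0.048, 0.199], [0.2, 0.007, -0.98]]
ft_force: [1.8, 0.0, -0.6]
grip_width: 0.0853
gripper_force: 0.0
```

```bash
python3 -c "
from h import *
p,R=st()
A=[]
for cam in ('top','side'):
    im=env.get_image(cam)
    for n,z in (('stirrer_tip',.03),('stirrer_end',.131)): print(n,[(r['conf'],r['uv'],P(im,*r['uv'],z)) for r in env.spot_point(n,im)[:2]])
    c=im['img'][160:270,230:390] if cam=='top' else im['img'][140:250,240:400]
    A.append(cv2.resize(c[:,:,::-1],None,fx=2.7,fy=2.7))
cv2.imwrite('pics/s4.png',np.vstack(A))
"
```

```text
t 9.2 p [ 0.52   -0.1921  0.2389] q [-37.2  23.8  70.8   9.7  91.7 -34.7] w 0.0853 gf 0.0 F [ 1.8  0.  -0.6]
stirrer_tip [(0.7, [251.7, 210.3], array([0.54796005, 0.19127502, 0.03      ]))]
stirrer_end [(0.93, [351.3, 218.1], array([ 0.52180989, -0.04632648,  0.131     ])), (0.56, [253.3, 211.6], array([0.54206236, 0.16846218, 0.131     ]))]
stirrer_tip [(0.94, [284.1, 237.4], array([0.55053041, 0.19011511, 0.03      ]))]
stirrer_end [(0.98, [356.8, 176.6], array([ 0.53324964, -0.05179449,  0.131     ]))]
```

View pics/s4.png

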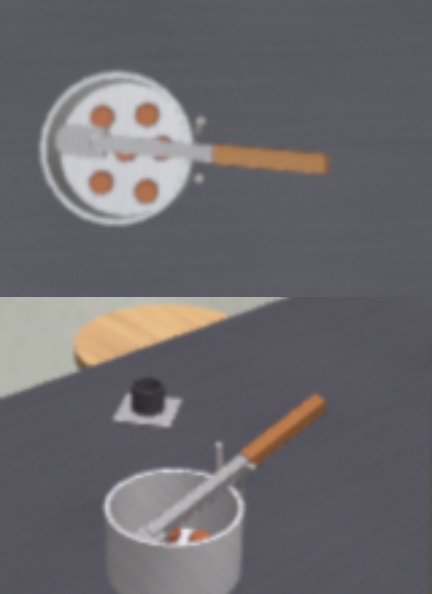

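The top and side crops show the stirrer laid with its tip by the far wall and the shaft between the pins. The handle is free and all seven stones are in the pan.

```bash
python3 -c "
from h import *
R=Rt(84.8,60)
t=np.array([.5306,-.0102,.1147]); pre=t-.09*R.apply([0,0,1]);print(pre)
plan([(pre,R,9),(t,R,5)],1)"
```

```text
[ 0.52353589 -0.08782151  0.1597    ]
t 9.5 p [ 0.52   -0.1891  0.236 ] q [-36.7  23.9  71.    9.4  91.4 -34.2] w 0.0854 gf 0.0 F [-0.1  0.3 -0.4]
1 9.4 -0.2 10.5 -0.003 0.094 0.004; 1 8.3 -0.2 11.4 -0.003 0.095 0.004; 1 7.2 -0.3 12.1 -0.003 0.094 0.004; 1 6.1 -0.3 12.7 -0.002 0.095 0.004; 1 4.8 -0.4 13.2 -0.003 0.094 0.004; 1 3.6 -0.5 13.7 -0.003 0.094 0.004; 1 2.3 -0.5 13.9 -0.003 0.095 0.004; 1 0.9 -0.5 14 -0.003 0.094 0.004

1 -0.4 -0.6 14.1 -0.002 0.095 0.004; 1 -0 0 18 -0 -0 -0; 1 -0 0 18 -0 -0 -0; 1 -0 0 18 -0 -0 -0; 1 -0 0 18 -0 -0 -0; 1 -0 0 18 -0 -0 -0
```

>>> {"method": "servo_tool", "body": {
  "deltas": "1 9.4 -0.2 10.5 -0.003 0.094 0.004; 1 8.3 -0.2 11.4 -0.003 0.095 0.004; 1 7.2 -0.3 12.1 -0.003 0.094 0.004; 1 6.1 -0.3 12.7 -0.003 0.095 0.004; 1 4.8 -0.4 13.2 -0.003 0.094 0.004; 1 3.6 -0.5 13.7 -0.003 0.094 0.004; 1 2.3 -0.5 13.9 -0.003 0.095 0.004; 1 0.9 -0.5 14 -0.003 0.094 0.004"
}}

```text
time_s: 10.17
position: [0.5236, -0.0973, 0.1684]
tool_rot: [[0.046, 0.996, 0.071], [0.575, -0.085, 0.814], [0.817, 0.004, -0.577]]
ft_force: [-0.1, 0.3, -0.6]
grip_width: 0.0852
gripper_force: 0.0
```

>>> {"method": "servo_tool", "body": {
  "deltas": "1 -0.4 -0.6 14.1 0 0.095 0.004; 1 0 0 0 0 0 0; 1 0 0 0 0 0 0"
}}

```text
time_s: 10.42
position: [0.5237, -0.0873, 0.1592]
tool_rot: [[0.045, 0.996, 0.074], [0.499, -0.087, 0.862], [0.866, -0.002, -0.501]]
ft_force: [1.0, 0.2, 0.0]
grip_width: 0.0852
gripper_force: 0.0
```

```bash
python3 -c "
from h import *
R=Rt(84.8,60)
t=np.array([.5306,-.0102,.1147])
plan([(t,R,5)],1)
im=env.get_image('side'); im2=env.get_image('top')
print(env.spot_point('stirrer_end',im)[:1],pix(im,[.527,-.049,.131]))
cv2.imwrite('pics/s5.png',np.vstack([cv2.resize(i['img'][r:r+110,c:c+160,::-1],None,fx=2.7,fy=2.7) for i,r,c in((im2,160,250),(im,120,270))]))
"
```

```text
t 10.42 p [ 0.5237 -0.0873  0.1592] q [-43.   37.8  82.5  44.2 102.  -45.9] w 0.0852 gf 0.0 F [1.  0.2 0. ]
1 0.1 0 17.9 -0.001 0 -0; 1 0 0.1 17.8 -0.001 0 -0; 1 0.1 -0 17.9 -0 0.001 -0; 1 -0 -0 17.8 -0.001 -0 -0; 1 0 -0 17.9 -0.001 -0 -0

[{'uv': [359.0, 176.3], 'conf': 0.83}] [357.8 177.7]
```

View pics/s5.png

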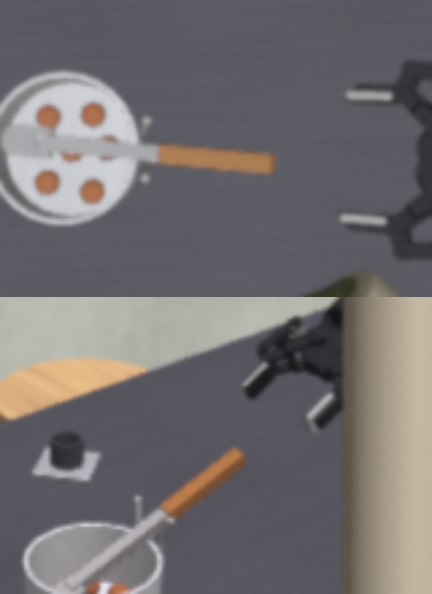

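```bash
python3 -c "
from h import *
im=env.get_image('top')
print(pix(im,[.5237,-.0873,.1592]),P(im,377.8,217.8,.165))
g=lambda u,v,z:print(u,v,P(im,u,v,z))
img=im['img'].astype(int); m=(img[...,0]-img[...,2]>50)&(np.mgrid[:400,:640][1]>300)&(np.mgrid[:400,:640][1]<360)&(np.mgrid[:400,:640][0]>200)&(np.mgrid[:400,:640][0]<235)
for u in range(308,353,4):
    v=np.where(m[:,u])[0]
    if len(v): z=.095+.042*(u-306)/46; print(u,v.min(),v.max(),P(im,u,v.mean(),z))
v,u=np.where(m);print(u.max())
"
```

```text
[371.6 216.6] [ 0.52084699 -0.09950834  0.165     ]
312 214 220 [0.5268274  0.04066773 0.10047826]
316 214 220 [0.52654926 0.03149412 0.10413043]
320 215 221 [0.52402518 0.02246239 0.10778261]
324 215 221 [0.52376138 0.01344847 0.11143478]
328 215 221 [0.52349978 0.00451372 0.11508696]
332 216 222 [ 0.52102276 -0.00427554  0.11873913]
336 216 222 [ 0.52077547 -0.01305087  0.1223913 ]
340 216 223 [ 0.51943175 -0.02171276  0.12604348]
344 217 223 [ 0.51810032 -0.03029446  0.12969565]
348 217 223 [ 0.51786952 -0.0388316   0.13334783]
351
```

```bash
python3 -c "
from h import *
plan([([.524,-.0102,.1147],Rt(83,60),6)],1)
"
```

```text
t 10.62 p [ 0.524  -0.0888  0.1606] q [-43.1  37.7  82.4  44.2 102.  -45.9] w 0.0853 gf 0.0 F [-0.3 -0.2 -0.3]
1 -0.1 -1.2 15.1 -0.005 0 0.003; 1 -0 -1.3 15.1 -0.004 0.001 0.003; 1 -0.1 -1.3 15.2 -0.005 0 0.003; 1 -0.1 -1.4 15.1 -0.004 0.001 0.003; 1 -0.1 -1.5 15.1 -0.005 0 0.003; 1 -0.1 -1.5 15 -0.004 0.001 0.003
```

>>> {"method": "servo_tool", "body": {
  "deltas": "1 0 -2 15 -0.005 0 0.003; 1 0 -2 15 -0.005 0 0.003; 1 0 -2 15 -0.005 0 0.003; 1 0 -1.2 15 -0.004 0 0.003; 1 0 -0.5 15 -0.004 0 0.003; 1 0 -0.5 15 -0.004 0 0.003; 1 0 0 0 0 0 0"
}}

```text
time_s: 11.2
position: [0.5231, -0.0088, 0.1145]
tool_rot: [[0.063, 0.993, 0.103], [0.496, -0.121, 0.86], [0.866, -0.003, -0.5]]
ft_force: [-0.7, 0.5, 0.2]
grip_width: 0.0854
gripper_force: 0.0
```

>>> {"method": "servo_tool", "body": {
  "deltas": "0.6 0 0 0 0 0 0; 0.4 0 0 0 0 0 0; 0.3 0 0 0 0 0 0; 0 0 0 0 0 0 0; 0 0 0 0 0 0 0; 0 0 0 0 0 0 0; 0 0 0 0 0 0 0; 0 0 0 0 0 0 0",
  "newtons": 100
}}

```text
time_s: 11.87
position: [0.5236, -0.011, 0.1145]
tool_rot: [[0.064, 0.992, 0.105], [0.495, -0.123, 0.86], [0.866, -0.003, -0.499]]
ft_force: [-1.7, -2.2, 1.7]
grip_width: 0.0148
gripper_force: 97.3
```

```bash
python3 -c "
from h import *
p,R=st()
for cam in ('side','top'):
    im=env.get_image(cam)
    for n in ('stirrer_tip','stirrer_end'): print(cam,n,[(r['conf'],r['uv']) for r in env.spot_point(n,im)[:1]])
    th=np.radians(7.3);a=R.apply([np.sin(np.radians(90-67.3+0) )*0,0,1])
    for k in (0,7.3,10): 
        ax=R.apply([np.sin(np.radians(-k))*-1*-1,0,np.cos(np.radians(k))]); print(k,ax,'tip',pix(im,p+.218*ax),'end',pix(im,p-.042*ax))
"
```

```text
t 11.87 p [ 0.5236 -0.011   0.1145] q [-37.5  38.7  91.8  48.3  90.5 -48.9] w 0.0148 gf 97.3 F [-1.7 -2.2  1.7]
side stirrer_tip [(0.71, [283.5, 238.0])]
side stirrer_end [(0.67, [299.6, 228.6])]
0 [ 0.10544802  0.8599217  -0.49941505] tip [289.4 243.6] end [359.5 177.5]
7.3 [ 0.09648525  0.7900128  -0.60545055] tip [294.4 248.6] end [358.8 176.4]
10 [ 0.09276545  0.76084462 -0.64226944] tip [296.5 250.2] end [358.5 176. ]
top stirrer_tip [(0.96, [250.6, 209.4])]
top stirrer_end [(0.95, [348.6, 218.1])]
0 [ 0.10544802  0.8599217  -0.49941505] tip [259.4 210.9] end [351.9 219.3]
7.3 [ 0.09648525  0.7900128  -0.60545055] tip [266.8 211.7] end [350.6 219.1]
10 [ 0.09276545  0.76084462 -0.64226944] tip [269.7 212. ] end [350.1 219.1]
```

```bash
sed -i 's/C=np.array(\[.536/C=np.array([.5375/' h.py; cat >> h.py <<'E'
K=7.3;L=.218
def tcp(tip,pitch,psi):  # pitch: shaft below horizontal
    R=Rt(psi,90-K-pitch);a=R.apply([np.sin(np.radians(K)),0,np.cos(np.radians(K))]);return tip-L*a,R
E
python3 -c "
from h import *
p,R=st();a=R.apply([np.sin(np.radians(K)),0,np.cos(np.radians(K))]);tip=p+L*a;print(tip,np.degrees(np.arcsin(-a[2])))
w=[]
for tp,pi,ps,n in ((tip+[0,-.01,.02],22.7,83,3),(panpt(-.03,0,.06),40,85,4),(panpt(-.01,0,.055),65,87,4),(panpt(0,0,.055),90,87,4)):
    w.append((*tcp(tp,pi,ps),n));print(w[-1][0])
plan(w,0)
"
```

```text
t 12.17 p [ 0.5237 -0.0109  0.1145] q [-37.5  38.7  91.8  48.3  90.5 -48.9] w 0.0148 gf 97.3 F [-1.5 -4.   1.9]
[0.54823924 0.18872746 0.03049827] 22.65940062617542
[ 0.5237297  -0.02088678  0.13462579]
[ 0.52446298 -0.00240063  0.2001277 ]
[0.53318418 0.05198267 0.2525751 ]
[0.5375 0.134  0.273 ]
t 12.17 p [ 0.5237 -0.0109  0.1145] q [-37.5  38.7  91.8  48.3  90.5 -48.9] w 0.0148 gf 97.3 F [-1.5 -4.   1.9]
0 4.2 0.4 -6.2 -0 -0 -0.001; 0 4.2 0.4 -6.2 -0 -0 -0.001; 0 4.1 0.5 -6.2 -0 -0.001 -0.001; 0 16.5 -0.4 -4.2 0.007 -0.075 -0.005; 0 16.1 -0.3 -5.4 0.007 -0.076 -0.006; 0 15.7 -0.3 -6.7 0.006 -0.075 -0.005; 0 15.1 -0.3 -7.7 0.007 -0.076 -0.006; 0 19 1 -0.3 0.004 -0.109 -0.008

0 18.8 1.1 -2.4 0.005 -0.109 -0.007; 0 18.5 1.3 -4.5 0.004 -0.109 -0.008; 0 17.8 1.4 -6.4 0.005 -0.109 -0.007; 0 21.1 -0 1.4 -0 -0.109 -0; 0 21.2 -0 -1 -0 -0.109 -0; 0 20.9 -0 -3.2 -0 -0.109 -0; 0 20.4 -0.1 -5.5 -0 -0.109 -0
```

>>> {"method": "servo_tool", "body": {
  "deltas": "0 4.2 0.4 -6.2 0 0 -0.001; 0 4.2 0.4 -6.2 0 0 -0.001; 0 4.1 0.5 -6.2 0 0 -0.001; 0 16.5 -0.4 -4.2 0.007 -0.075 -0.005; 0 16.1 -0.3 -5.4 0.007 -0.076 -0.006; 0 15.7 -0.3 -6.7 0.006 -0.075 -0.005; 0 15.1 -0.3 -7.7 0.007 -0.076 -0.006; 0 19 1 -0.3 0.004 -0.109 -0.008"
}}

```text
time_s: 12.83
position: [0.5269, 0.0098, 0.2146]
tool_rot: [[0.064, 0.997, 0.051], [0.804, -0.081, 0.589], [0.591, 0.003, -0.806]]
ft_force: [0.9, -0.5, -2.4]
grip_width: 0.0147
gripper_force: 97.4
```

>>> {"method": "servo_tool", "body": {
  "deltas": "0 18.8 1.1 -2.4 0.005 -0.109 -0.007; 0 18.5 1.3 -4.5 0.004 -0.109 -0.008; 0 17.8 1.4 -6.4 0.005 -0.109 -0.007; 0 21.1 0 1.4 0 -0.109 0; 0 21.2 0 -1 0 -0.109 0; 0 20.9 0 -3.2 0 -0.109 0; 0 20.4 -0.1 -5.5 0 -0.109 0; 0 0 0 0 0 0 0"
}}

```text
time_s: 13.5
position: [0.5366, 0.1398, 0.2744]
tool_rot: [[0.046, 0.999, -0.005], [0.991, -0.046, -0.128], [-0.128, 0.001, -0.992]]
ft_force: [0.0, 0.3, -1.8]
grip_width: 0.0146
gripper_force: 97.7
```

```bash
python3 -c "
from h import *
p,R=st();a=R.apply([np.sin(np.radians(K)),0,np.cos(np.radians(K))]);tip=p+L*a;print('a',a,'tip',tip,tip-panpt(0,0,0))
im=env.get_image('side')
for n,s in (('stirrer_tip',L),('stirrer_end',L-.26)): print(n,[(r['conf'],r['uv']) for r in env.spot_point(n,im)[:1]],pix(im,p+s*a))
cv2.imwrite('pics/s6.png',cv2.resize(im['img'][60:260,240:400,::-1],None,fx=2.9,fy=2.9,interpolation=cv2.INTER_CUBIC))
"
```

```text
t 13.5 p [0.5366 0.1398 0.2744] q [ 5.8 21.9 67.4 -7.3 91.7  8.3] w 0.0146 gf 97.7 F [ 0.   0.3 -1.8]
a [ 0.00126293 -0.00125667 -0.99999841] tip [0.53684548 0.1395502  0.05643153] [-0.00065452  0.0055502   0.05643153]
stirrer_tip [(0.78, [300.7, 222.6])] [302.7 224. ]
stirrer_end [(0.6, [298.9, 128.6])] [303.1 128.6]
```

View pics/s6.png

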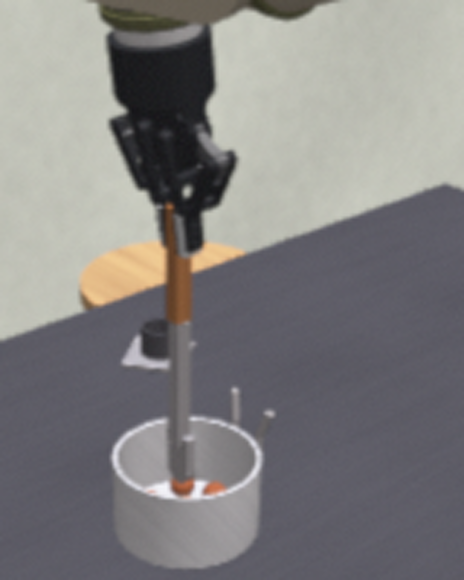

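The side crop shows the stirrer upright over the pan, with the paddle at about (182,460) inside the rim and above the stones.

```bash
python3 -c "
from h import *
p,R0=st();R=Rt(87,-K)
f=lambda th,z:tcp(panpt(.045*np.cos(th),.040*np.sin(th),z),90,87)[0]
h=np.pi/2
w=[(f(h,.055),R,4),(f(h,.03),R,4)]
for i in range(1,25): w.append((f(h+i*np.pi/12,max(.012,.03-.0018*i)),R,1))
s=plan(w,0); print('ROUND')
plan([(f(h+i*np.pi/12,.012),R,1) for i in range(1,25)],0,(f(h,.012),R))
"
```

```text
t 13.65 p [0.537  0.1342 0.2731] q [ 5.1 21.9 67.6 -7.1 91.6  8. ] w 0.0149 gf 97.7 F [-0.1 -0.3 -1.8]
t 13.65 p [0.537  0.1342 0.2731] q [ 5.1 21.9 67.6 -7.1 91.6  8. ] w 0.0149 gf 97.7 F [-0.1 -0.3 -1.8]
0 -0 10.1 0 -0 -0.001 0; 0 -0.1 10.1 0 -0.001 -0 0; 0 0 10.2 0.1 0 -0.001 0; 0 -0 10.1 -0 -0 -0.001 0; 0 0.8 -0 6.2 -0 0 0; 0 0.8 -0 6.2 -0 0 0; 0 0.8 -0 6.2 -0 0 0; 0 0.8 -0 6.2 -0 0 0

0 11.8 -1.4 0.3 -0 0 0; 0 10.9 -4 0.4 -0 0 0; 0 9.5 -6.4 0.6 -0 0 0; 0 7.3 -8.3 0.9 -0 0 0; 0 4.7 -9.6 1.2 -0 0 0; 0 1.7 -10.4 1.6 -0 0 0; 0 -1.3 -10.3 2 -0 0 0; 0 -4.2 -9.7 2.3 -0 0 0

0 -6.9 -8.2 2.7 -0 0 0; 0 -9 -6.4 3 -0 0 0; 0 -10.8 -4 1.4 -0 0 0; 0 -11.6 -1.3 1.5 -0 0 0; 0 -11.5 1.4 1.5 -0 0 0; 0 -10.8 4 1.3 -0 0 0; 0 -9.2 6.4 1.2 -0 0 0; 0 -7.1 8.2 0.9 -0 0 0

0 -4.4 9.7 0.6 -0 0 0; 0 -1.5 10.4 0.2 -0 0 0; 0 1.5 10.3 -0.2 -0 0 0; 0 4.5 9.6 -0.6 -0 0 0; 0 7.1 8.3 -0.9 -0 0 0; 0 9.2 6.4 -1.2 -0 0 0; 0 10.8 3.9 -1.4 -0 0 0; 0 11.6 1.4 -1.5 -0 0 0

ROUND
0 11.6 -1.4 -1.5 0 0 0; 0 10.7 -4 -1.4 0 0 0; 0 9.2 -6.4 -1.1 0 0 0; 0 7.1 -8.3 -0.9 0 0 0; 0 4.5 -9.6 -0.6 0 0 0; 0 1.5 -10.4 -0.2 0 0 0; 0 -1.6 -10.3 0.2 0 0 0; 0 -4.4 -9.7 0.6 0 0 0

0 -7.2 -8.2 0.9 0 0 0; 0 -9.2 -6.4 1.2 0 0 0; 0 -10.8 -4 1.3 0 0 0; 0 -11.5 -1.3 1.5 0 0 0; 0 -11.6 1.4 1.5 0 0 0; 0 -10.7 4 1.4 0 0 0; 0 -9.3 6.4 1.2 0 0 0; 0 -7.1 8.3 0.9 0 0 0

0 -4.4 9.6 0.5 0 0 0; 0 -1.5 10.4 0.2 0 0 0; 0 1.5 10.3 -0.2 0 0 0; 0 4.5 9.7 -0.5 0 0 0; 0 7.1 8.2 -1 0 0 0; 0 9.3 6.4 -1.1 0 0 0; 0 10.7 4 -1.4 0 0 0; 0 11.6 1.3 -1.5 0 0 0
```

>>> {"method": "servo_tool", "body": {
  "deltas": "0 0 10.1 0 0 0 0; 0 0 10.1 0 0 0 0; 0 0 10.1 0 0 0 0; 0 0 10.1 0 0 0 0; 0 0.8 0 6.2 0 0 0; 0 0.8 0 6.2 0 0 0; 0 0.8 0 6.2 0 0 0; 0 0.8 0 6.2 0 0 0"
}}

```text
time_s: 14.32
position: [0.5771, 0.1314, 0.2473]
tool_rot: [[0.053, 0.999, -0.008], [0.991, -0.054, -0.125], [-0.125, -0.001, -0.992]]
ft_force: [-0.6, -0.7, -1.5]
grip_width: 0.0148
gripper_force: 97.8
```

>>> {"method": "servo_tool", "body": {
  "deltas": "0 11.8 -1.4 0.3 0 0 0; 0 10.9 -4 0.4 0 0 0; 0 9.5 -6.4 0.6 0 0 0; 0 7.3 -8.3 0.9 0 0 0; 0 4.7 -9.6 1.2 0 0 0; 0 1.7 -10.4 1.6 0 0 0; 0 -1.3 -10.3 2 0 0 0; 0 -4.2 -9.7 2.3 0 0 0"
}}

```text
time_s: 14.98
position: [0.519, 0.1752, 0.234]
tool_rot: [[0.051, 0.999, -0.005], [0.991, -0.051, -0.125], [-0.125, 0.002, -0.992]]
ft_force: [1.1, -1.0, 0.2]
grip_width: 0.0147
gripper_force: 98.0
```

>>> {"method": "servo_tool", "body": {
  "deltas": "0 -6.9 -8.2 2.7 0 0 0; 0 -9 -6.4 3 0 0 0; 0 -10.8 -4 1.4 0 0 0; 0 -11.6 -1.3 1.5 0 0 0; 0 -11.5 1.4 1.5 0 0 0; 0 -10.8 4 1.3 0 0 0; 0 -9.2 6.4 1.2 0 0 0; 0 -7.1 8.2 0.9 0 0 0"
}}

```text
time_s: 15.65
position: [0.5163, 0.095, 0.2302]
tool_rot: [[0.053, 0.999, -0.007], [0.991, -0.054, -0.125], [-0.125, -0.001, -0.992]]
ft_force: [0.4, 4.4, -1.4]
grip_width: 0.0146
gripper_force: 98.6
```

>>> {"method": "servo_tool", "body": {
  "deltas": "0 -4.4 9.7 0.6 0 0 0; 0 -1.5 10.4 0.2 0 0 0; 0 1.5 10.3 -0.2 0 0 0; 0 4.5 9.6 -0.6 0 0 0; 0 7.1 8.3 -0.9 0 0 0; 0 9.2 6.4 -1.2 0 0 0; 0 10.8 3.9 -1.4 0 0 0; 0 11.6 1.4 -1.5 0 0 0"
}}

```text
time_s: 16.32
position: [0.5739, 0.1308, 0.2277]
tool_rot: [[0.051, 0.998, -0.025], [0.99, -0.054, -0.13], [-0.131, -0.018, -0.991]]
ft_force: [-11.7, -0.7, 0.0]
grip_width: 0.0148
gripper_force: 104.0
```

```bash
python3 -c "
from h import *
p,R=st();a=R.apply([np.sin(np.radians(K)),0,np.cos(np.radians(K))]);tip=p+L*a;print('tip',tip,tip-panpt(0,0,0))
im=env.get_image('side');im2=env.get_image('top')
for n,s in (('stirrer_tip',L),('stirrer_end',L-.26)): print(n,[(r['conf'],r['uv']) for r in env.spot_point(n,im)[:1]],pix(im,p+s*a))
cv2.imwrite('pics/s7.png',np.hstack([cv2.resize(i['img'][r:r+130,c:c+130,::-1],None,fx=3,fy=3) for i,r,c in((im2,150,210),(im,140,240))]))
"
```

```text
t 16.32 p [0.5739 0.1308 0.2277] q [ 4.6 27.4 66.  -7.3 88.6  7.9] w 0.0148 gf 104.0 F [-11.7  -0.7   0. ]
tip [0.5698899  0.13023087 0.00969252] [ 0.0323899  -0.00376913  0.00969252]
stirrer_tip [] [297.3 231.6]
stirrer_end [(0.67, [290.7, 143.1])] [295.5 141.7]
```

View pics/s7.png

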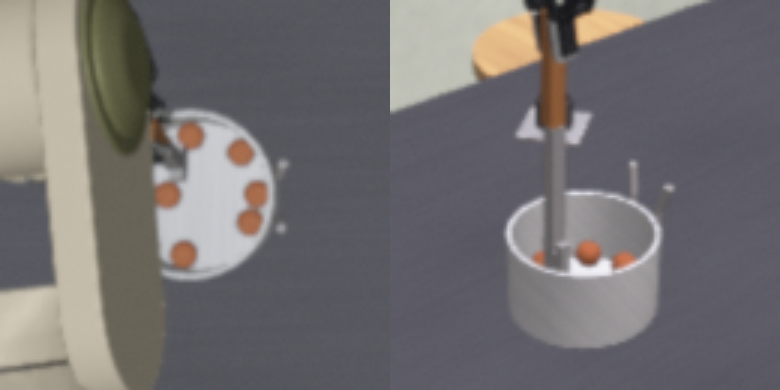

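The crops show the paddle at the upper edge of the pan, at low depth. The stones have shifted toward the wall and all are inside. The 11.7 N sideways force suggests the paddle's edge is squeezing the wall, so I'll reduce the path slightly.

```bash
python3 -c "
from h import *
R=Rt(87,-K)
f=lambda th,z:tcp(panpt(.043*np.cos(th),.035*np.sin(th),z),90,87)[0]
h=np.pi/2
plan([(f(h+i*np.pi/12,.012),R,1) for i in range(1,25)],0,(f(h,.012),R))
"
```

```text
0 11 -1.2 -1.4 0 0 0; 0 10.3 -3.5 -1.3 0 0 0; 0 8.8 -5.6 -1.2 0 0 0; 0 6.8 -7.3 -0.8 0 0 0; 0 4.3 -8.4 -0.6 0 0 0; 0 1.4 -9.1 -0.2 0 0 0; 0 -1.5 -9 0.2 0 0 0; 0 -4.3 -8.5 0.6 0 0 0

0 -6.7 -7.2 0.8 0 0 0; 0 -8.9 -5.5 1.2 0 0 0; 0 -10.3 -3.5 1.3 0 0 0; 0 -11 -1.2 1.4 0 0 0; 0 -11.1 1.2 1.4 0 0 0; 0 -10.2 3.5 1.3 0 0 0; 0 -8.9 5.6 1.2 0 0 0; 0 -6.7 7.3 0.8 0 0 0

0 -4.3 8.4 0.6 0 0 0; 0 -1.4 9.1 0.2 0 0 0; 0 1.5 9 -0.2 0 0 0; 0 4.2 8.5 -0.6 0 0 0; 0 6.8 7.2 -0.8 0 0 0; 0 8.9 5.5 -1.2 0 0 0; 0 10.3 3.5 -1.3 0 0 0; 0 11 1.2 -1.4 0 0 0
```

>>> {"method": "servo_tool", "body": {
  "deltas": "0 11 -6.2 -1.4 0 0 0; 0 10.3 -3.5 -1.3 0 0 0; 0 8.8 -5.6 -1.2 0 0 0; 0 6.8 -7.3 -0.8 0 0 0; 0 4.3 -8.4 -0.6 0 0 0; 0 1.4 -9.1 -0.2 0 0 0; 0 -1.5 -9 0.2 0 0 0; 0 -4.3 -8.5 0.6 0 0 0"
}}

```text
time_s: 17.18
position: [0.5219, 0.1724, 0.2307]
tool_rot: [[0.052, 0.999, -0.004], [0.991, -0.052, -0.125], [-0.125, 0.002, -0.992]]
ft_force: [1.6, -1.3, -2.0]
grip_width: 0.0148
gripper_force: 98.4
```

>>> {"method": "servo_tool", "body": {
  "deltas": "0 -6.7 -7.2 0.8 0 0 0; 0 -8.9 -5.5 1.2 0 0 0; 0 -10.3 -3.5 1.3 0 0 0; 0 -11 -1.2 1.4 0 0 0; 0 -11.1 1.2 1.4 0 0 0; 0 -10.2 3.5 1.3 0 0 0; 0 -8.9 5.6 1.2 0 0 0; 0 -6.7 7.3 0.8 0 0 0"
}}

```text
time_s: 17.85
position: [0.5189, 0.0965, 0.2302]
tool_rot: [[0.053, 0.999, -0.007], [0.991, -0.053, -0.125], [-0.126, -0.001, -0.992]]
ft_force: [0.3, 2.5, -0.6]
grip_width: 0.0145
gripper_force: 98.5
```

>>> {"method": "servo_tool", "body": {
  "deltas": "0 -4.3 8.4 0.6 0 0 0; 0 -1.4 9.1 0.2 0 0 0; 0 1.5 9 -0.2 0 0 0; 0 4.2 8.5 -0.6 0 0 0; 0 6.8 7.2 -0.8 0 0 0; 0 8.9 5.5 -1.2 0 0 0; 0 10.3 3.5 -1.3 0 0 0; 0 11 1.2 -1.4 0 0 0"
}}

```text
time_s: 18.52
position: [0.571, 0.1315, 0.2288]
tool_rot: [[0.052, 0.999, -0.017], [0.99, -0.053, -0.129], [-0.13, -0.01, -0.991]]
ft_force: [-10.0, -3.5, 1.6]
grip_width: 0.0149
gripper_force: 100.8
```

```bash
cat > chk.py <<'E'
from h import *
p,R=st();a=R.apply([np.sin(np.radians(K)),0,np.cos(np.radians(K))]);tip=p+L*a;print('tip',tip,tip-panpt(0,0,0))
im=env.get_image('side')
for n,s in (('stirrer_tip',L),('stirrer_end',L-.26)): print(n,[(r['conf'],r['uv']) for r in env.spot_point(n,im)[:1]],pix(im,p+s*a))
im=env.get_image('top');print(len(env.spot_point('stone0',im)),[np.round(1000*(P(im,*r['uv'],.017)-C)[:2]) for r in env.spot_point('stone0',im)])
E
python3 chk.py
```

```text
t 18.52 p [0.571  0.1315 0.2288] q [ 4.7 26.9 66.7 -7.3 88.   8. ] w 0.0149 gf 100.8 F [-10.   -3.5   1.6]
tip [0.56873085 0.13095713 0.01081203] [ 0.03123085 -0.00304287  0.01081203]
stirrer_tip [] [297.4 231.6]
stirrer_end [(0.71, [293.0, 142.2])] [296.1 141.8]
5 [array([-13., -45.]), array([ 47., -23.]), array([ 16., -54.]), array([11., 23.]), array([50., 11.])]
```

>>> {"method": "servo_tool", "body": {
  "deltas": "0 11 -6 -1.4 0 0 0; 0 10.3 -3 -1.3 0 0 0; 0 8.8 -4.8 -1.2 0 0 0; 0 6.8 -6.3 -0.8 0 0 0; 0 4.3 -7.2 -0.6 0 0 0; 0 1.4 -7.8 -0.2 0 0 0; 0 -1.5 -7.7 0.2 0 0 0; 0 -4.3 -7.3 0.6 0 0 0"
}}

```text
time_s: 19.48
position: [0.5242, 0.1726, 0.2305]
tool_rot: [[0.052, 0.999, -0.005], [0.991, -0.052, -0.124], [-0.124, 0.001, -0.992]]
ft_force: [-0.1, 0.4, -0.9]
grip_width: 0.0146
gripper_force: 98.0
```

>>> {"method": "servo_tool", "body": {
  "deltas": "0 -6.7 -6.2 0.8 0 0 0; 0 -8.9 -4.7 1.2 0 0 0; 0 -10.3 -3 1.3 0 0 0; 0 -11 -1 1.4 0 0 0; 0 -11.1 1 1.4 0 0 0; 0 -10.2 3 1.3 0 0 0; 0 -8.9 4.8 1.2 0 0 0; 0 -6.7 6.3 0.8 0 0 0"
}}

```text
time_s: 20.15
position: [0.5208, 0.0967, 0.2303]
tool_rot: [[0.053, 0.999, -0.008], [0.991, -0.054, -0.123], [-0.124, -0.001, -0.992]]
ft_force: [0.2, -0.4, 0.5]
grip_width: 0.0147
gripper_force: 98.6
```

>>> {"method": "servo_tool", "body": {
  "deltas": "0 -4.3 7.2 0.6 0 0 0; 0 -1.4 7.8 0.2 0 0 0; 0 1.5 7.7 -0.2 0 0 0; 0 4.2 7.3 -0.6 0 0 0; 0 6.8 6.2 -0.8 0 0 0; 0 8.9 4.7 -1.2 0 0 0; 0 10.3 3 -1.3 0 0 0; 0 11 1 -1.4 0 0 0"
}}

```text
time_s: 20.82
position: [0.5669, 0.1333, 0.2294]
tool_rot: [[0.052, 0.999, -0.012], [0.99, -0.053, -0.127], [-0.128, -0.005, -0.992]]
ft_force: [-4.2, -1.1, -0.8]
grip_width: 0.015
gripper_force: 98.8
```

```bash
python3 chk.py
```

```text
t 20.82 p [0.5669 0.1333 0.2294] q [ 4.8 26.4 67.5 -7.2 87.4  8.2] w 0.015 gf 98.8 F [-4.2 -1.1 -0.8]
tip [0.56576854 0.13318003 0.01141675] [ 0.02826854 -0.00081997  0.01141675]
stirrer_tip [(0.83, [294.2, 234.4])] [297.4 232.2]
stirrer_end [(0.93, [294.0, 142.8])] [296.8 142.3]
7 [array([ 18., -46.]), array([ -5., -49.]), array([-45., -23.]), array([-44.,  11.]), array([47., -8.]), array([52., 20.]), array([26.,  4.])]
```

>>> {"method": "servo_tool", "body": {
  "deltas": "0 11 -1 -1.4 0 0 0; 0 10.3 -3 -1.3 0 0 0; 0 8.8 -4.8 -1.2 0 0 0; 0 6.8 -6.3 -0.8 0 0 0; 0 4.3 -7.2 -0.6 0 0 0; 0 1.4 -7.8 -0.2 0 0 0; 0 -1.5 -7.7 0.2 0 0 0; 0 -4.3 -7.3 0.6 0 0 0"
}}

```text
time_s: 21.78
position: [0.5242, 0.1724, 0.2305]
tool_rot: [[0.052, 0.999, -0.005], [0.991, -0.052, -0.124], [-0.124, 0.001, -0.992]]
ft_force: [-0.0, -0.8, -1.2]
grip_width: 0.0147
gripper_force: 98.2
```

>>> {"method": "servo_tool", "body": {
  "deltas": "0 -6.7 -6.2 0.8 0 0 0; 0 -8.9 -4.7 1.2 0 0 0; 0 -10.3 -3 1.3 0 0 0; 0 -11 -1 1.4 0 0 0; 0 -11.1 1 1.4 0 0 0; 0 -10.2 3 1.3 0 0 0; 0 -8.9 4.8 1.2 0 0 0; 0 -6.7 6.3 0.8 0 0 0"
}}

```text
time_s: 22.45
position: [0.5216, 0.0966, 0.2303]
tool_rot: [[0.053, 0.999, -0.007], [0.991, -0.053, -0.125], [-0.125, 0.0, -0.992]]
ft_force: [4.2, 2.8, -1.0]
grip_width: 0.0147
gripper_force: 99.0
```

>>> {"method": "servo_tool", "body": {
  "deltas": "0 -4.3 7.2 0.6 0 0 0; 0 -1.4 7.8 0.2 0 0 0; 0 1.5 7.7 -0.2 0 0 0; 0 4.2 7.3 -0.6 0 0 0; 0 6.8 6.2 -0.8 0 0 0; 0 8.9 4.7 -1.2 0 0 0; 0 10.3 3 -1.3 0 0 0; 0 11 1 -1.4 0 0 0"
}}

```text
time_s: 23.12
position: [0.5663, 0.1332, 0.2295]
tool_rot: [[0.051, 0.999, -0.013], [0.99, -0.053, -0.128], [-0.128, -0.007, -0.992]]
ft_force: [-7.4, -1.2, 0.5]
grip_width: 0.0149
gripper_force: 99.6
```

>>> {"method": "servo_tool", "body": {
  "deltas": "0 11 -1 -1.4 0 0 0; 0 10.3 -3 -1.3 0 0 0; 0 8.8 -4.8 -1.2 0 0 0; 0 6.8 -6.3 -0.8 0 0 0; 0 4.3 -7.2 -0.6 0 0 0; 0 1.4 -7.8 -0.2 0 0 0; 0 -1.5 -7.7 0.2 0 0 0; 0 -4.3 -7.3 0.6 0 0 0"
}}

```text
time_s: 23.78
position: [0.5241, 0.1724, 0.2306]
tool_rot: [[0.052, 0.999, -0.005], [0.991, -0.052, -0.124], [-0.124, 0.001, -0.992]]
ft_force: [-0.0, 0.0, -2.7]
grip_width: 0.0145
gripper_force: 98.4
```

>>> {"method": "servo_tool", "body": {
  "deltas": "0 -6.7 -6.2 0.8 0 0 0; 0 -8.9 -4.7 1.2 0 0 0; 0 -10.3 -3 1.3 0 0 0; 0 -11 -1 1.4 0 0 0; 0 -11.1 1 1.4 0 0 0; 0 -10.2 3 1.3 0 0 0; 0 -8.9 4.8 1.2 0 0 0; 0 -6.7 6.3 0.8 0 0 0"
}}

```text
time_s: 24.45
position: [0.5208, 0.0967, 0.23]
tool_rot: [[0.053, 0.999, -0.009], [0.991, -0.054, -0.124], [-0.125, -0.002, -0.992]]
ft_force: [1.5, 4.1, -0.9]
grip_width: 0.0149
gripper_force: 99.2
```

>>> {"method": "servo_tool", "body": {
  "deltas": "0 -4.3 7.2 0.6 0 0 0; 0 -1.4 7.8 0.2 0 0 0; 0 1.5 7.7 -0.2 0 0 0; 0 4.2 7.3 -0.6 0 0 0; 0 6.8 6.2 -0.8 0 0 0; 0 8.9 4.7 -1.2 0 0 0; 0 10.3 3 -1.3 0 0 0; 0 11 1 -1.4 0 0 0"
}}

```text
time_s: 25.12
position: [0.5675, 0.133, 0.23]
tool_rot: [[0.052, 0.999, -0.009], [0.99, -0.053, -0.128], [-0.129, -0.003, -0.992]]
ft_force: [-4.3, -3.0, 1.1]
grip_width: 0.0148
gripper_force: 99.2
```

```bash
python3 chk.py
```

```text
t 25.12 p [0.5675 0.133  0.23  ] q [ 4.8 26.4 67.4 -7.3 87.4  8.2] w 0.0148 gf 99.2 F [-4.3 -3.   1.1]
tip [0.56695482 0.13267399 0.01198948] [ 0.02945482 -0.00132601  0.01198948]
stirrer_tip [(0.59, [299.6, 233.1])] [297.3 231.8]
stirrer_end [(0.71, [293.5, 141.2])] [296.7 142. ]
6 [array([  4., -49.]), array([ 44., -37.]), array([26.,  1.]), array([-49.,  -9.]), array([-24., -53.]), array([47., 15.])]
```

```bash
python3 -c "
from h import *
p,R=st()
w=[]
for tp,pi,ps,n in ((panpt(0,.024,.07),90,87,6),(panpt(-.0,0,.065),90,87.1,3),(panpt(-.01,0,.06),65,87.1,5),(panpt(-.03,0,.065),40,87.1,5),(panpt(-.048,0,.06),27,87.1,4)):
    w.append((*tcp(tp,pi,ps),n))
print(w[-1][0]);plan(w,0)
"
```

```text
t 25.42 p [0.5673 0.1323 0.2301] q [ 4.7 26.3 67.5 -7.2 87.2  8.1] w 0.0148 gf 99.1 F [-3.6 -2.3 -1.6]
[ 0.53010132 -0.01205214  0.15896993]
t 25.42 p [0.5673 0.1323 0.2301] q [ 4.7 26.3 67.5 -7.2 87.2  8.1] w 0.0148 gf 99.1 F [-3.6 -2.3 -1.6]
0 -1.2 -1 -9.6 -0 -0 -0; 0 -1.2 -1 -9.5 -0 -0 -0; 0 -1.2 -1 -9.6 -0.001 -0.001 -0; 0 -1.2 -1 -9.6 0 0 -0; 0 -1.2 -0.9 -9.6 0 0 -0; 0 -1.2 -1 -9.5 -0 -0 -0; 0 0.2 -8 1.6 -0 -0 -0.001; 0 0.2 -8 1.7 -0 -0 -0

0 0.2 -8 1.6 -0 -0 -0.001; 0 -15.6 -0 7.1 -0 0.087 -0; 0 -16.2 -0 5.8 -0 0.088 -0; 0 -16.7 -0 4.3 -0 0.087 -0; 0 -16.9 -0 2.8 -0 0.087 -0; 0 -17.2 -0 1.4 -0 0.087 -0; 0 -13.6 0 6.7 -0 0.087 -0; 0 -14.2 0 5.4 -0 0.088 -0

0 -14.6 0 4.2 -0 0.087 -0; 0 -14.9 0 2.9 -0 0.087 -0; 0 -15.1 0 1.6 -0 0.088 -0; 0 -9.5 0 6.9 -0 0.057 -0; 0 -9.9 0 6.4 -0 0.056 -0; 0 -10.3 0 5.7 -0 0.057 -0; 0 -10.5 0 5.2 -0 0.057 -0
```

>>> {"method": "servo_tool", "body": {
  "deltas": "0 -1.2 -1 -9.6 0 0 0; 0 -1.2 -1 -9.6 0 0 0; 0 -1.2 -1 -9.6 0 0 0; 0 -1.2 -1 -9.6 0 0 0; 0 -1.2 -1 -9.6 0 0 0; 0 -1.2 -1 -9.6 0 0 0; 0 0.2 -8 1.6 0 0 0; 0 0.2 -8 1.7 0 0 0"
}}

```text
time_s: 26.08
position: [0.5461, 0.1338, 0.2861]
tool_rot: [[0.053, 0.999, -0.005], [0.991, -0.053, -0.125], [-0.125, 0.002, -0.992]]
ft_force: [-0.4, 0.4, -2.1]
grip_width: 0.0148
gripper_force: 98.8
```

>>> {"method": "servo_tool", "body": {
  "deltas": "0 0.2 -8 1.6 0 0 0; 0 -15.6 0 7.1 0 0.087 0; 0 -16.2 0 5.8 0 0.088 0; 0 -16.7 0 4.3 0 0.087 0; 0 -16.9 0 2.8 0 0.087 0; 0 -17.2 0 1.4 0 0.087 0; 0 -13.6 0 6.7 0 0.087 0; 0 -14.2 0 5.4 0 0.088 0"
}}

```text
time_s: 26.75
position: [0.5328, 0.0291, 0.2378]
tool_rot: [[0.045, 0.999, 0.028], [0.882, -0.053, 0.468], [0.469, 0.004, -0.883]]
ft_force: [0.5, 0.3, -3.1]
grip_width: 0.0147
gripper_force: 98.8
```

>>> {"method": "servo_tool", "body": {
  "deltas": "0 -14.6 0 4.2 0 0.087 0; 0 -14.9 0 2.9 0 0.087 0; 0 -15.1 0 1.6 0 0.088 0; 0 -9.5 0 6.9 0 0.057 0; 0 -9.9 0 6.4 0 0.056 0; 0 -10.3 0 5.7 0 0.057 0; 0 -10.5 0 5.2 0 0.057 0; 0 0 0 0 0 0 0"
}}

```text
time_s: 27.42
position: [0.5299, -0.0129, 0.1568]
tool_rot: [[0.034, 0.999, 0.043], [0.559, -0.054, 0.828], [0.829, -0.004, -0.56]]
ft_force: [-0.2, -0.2, -0.9]
grip_width: 0.0144
gripper_force: 98.8
```

```bash
cat >> chk.py <<'E'
u=(.072-.0)
print('shaft at fork: pan-y offset(mm)',[round(1000*float(np.dot(p+s*a-C,[-np.sin(np.radians(YP)),np.cos(np.radians(YP)),0])),1) for s in (.09,L)],'pitch',np.degrees(np.arcsin(-a[2])))
for n,s in (('stirrer_tip',L),('stirrer_end',L-.26)): print('top',n,[(r['conf'],r['uv']) for r in env.spot_point(n,im)[:1]],pix(im,p+s*a))
cv2.imwrite('pics/c.png',cv2.resize(im['img'][160:270,230:390,::-1],None,fx=3,fy=3))
E
python3 chk.py
```

```text
t 27.42 p [ 0.5299 -0.0129  0.1568] q [-35.5  34.9  86.3  44.5  95.2 -43.4] w 0.0144 gf 98.8 F [-0.2 -0.2 -0.9]
tip [0.540065   0.18149356 0.05868989] [0.002565   0.04749356 0.05868989]
stirrer_tip [(0.73, [290.8, 228.7])] [289.1 228.8]
stirrer_end [(0.59, [353.8, 162.4])] [359.1 162.7]
6 [array([ 43., -30.]), array([36., 36.]), array([  6., -49.]), array([46., 11.]), array([-51., -13.]), array([-20., -48.])]
shaft at fork: pan-y offset(mm) [-0.0, 0.2] pitch 26.732117295531364
top stirrer_tip [(0.96, [250.2, 212.9])] [253.5 213.2]
top stirrer_end [(0.89, [353.3, 213.4])] [354.7 215. ]
```

View pics/c.png

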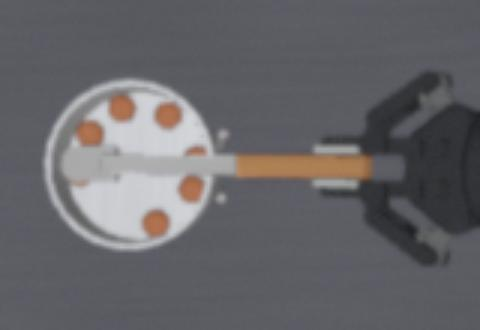

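>>> {"method": "servo_tool", "body": {
  "deltas": "0 -7.7 0.1 2.8 0 0 0; 0 -7.7 0.1 2.8 0 0 0; 0 -3.3 0 2.2 0 0 0; 0 0 0 0 0 0 0"
}}

```text
time_s: 28.15
position: [0.5298, -0.0157, 0.138]
tool_rot: [[0.032, 0.999, 0.043], [0.56, -0.053, 0.827], [0.828, -0.002, -0.561]]
ft_force: [-0.1, -0.1, -2.0]
grip_width: 0.0147
gripper_force: 98.8
```

>>> {"method": "servo_tool", "body": {
  "deltas": "0 -2.5 0 1.7 0 0 0; 0 0 0 0 0 0 0"
}}

```text
time_s: 28.32
position: [0.53, -0.0157, 0.1357]
tool_rot: [[0.03, 0.999, 0.043], [0.561, -0.053, 0.826], [0.827, -0.001, -0.562]]
ft_force: [-1.1, 0.4, -2.7]
grip_width: 0.0148
gripper_force: 98.8
```

>>> {"method": "servo_tool", "body": {
  "deltas": "0 -2.5 0 1.7 0 0 0; 0 0 0 0 0 0 0"
}}

```text
time_s: 28.48
position: [0.53, -0.0157, 0.1328]
tool_rot: [[0.03, 0.999, 0.043], [0.561, -0.053, 0.826], [0.827, -0.001, -0.562]]
ft_force: [-0.3, -0.6, -2.3]
grip_width: 0.0148
gripper_force: 98.8
```

>>> {"method": "servo_tool", "body": {
  "deltas": "0 -2.5 0 1.7 0 0 0; 0 0 0 0 0 0 0"
}}

```text
time_s: 28.65
position: [0.53, -0.0157, 0.1298]
tool_rot: [[0.03, 0.999, 0.043], [0.561, -0.053, 0.826], [0.827, -0.001, -0.562]]
ft_force: [-0.1, -0.7, -2.4]
grip_width: 0.0147
gripper_force: 98.8
```

Tip z is now about 0.032, and I'll continue down.

>>> {"method": "servo_tool", "body": {
  "deltas": "0 -2.5 0 1.7 0 0 0; 0 0 0 0 0 0 0"
}}

```text
time_s: 28.82
position: [0.5301, -0.0155, 0.1271]
tool_rot: [[0.03, 0.999, 0.043], [0.56, -0.053, 0.827], [0.828, -0.0, -0.561]]
ft_force: [0.3, -0.5, 0.6]
grip_width: 0.0149
gripper_force: 99.1
```

>>> {"method": "servo_tool", "body": {
  "deltas": "0 -2.5 0 1.7 0 0 0; 0 0 0 0 0 0 0"
}}

```text
time_s: 28.98
position: [0.5301, -0.0156, 0.1242]
tool_rot: [[0.03, 0.999, 0.044], [0.56, -0.053, 0.827], [0.828, -0.0, -0.561]]
ft_force: [0.3, 0.1, 1.3]
grip_width: 0.0145
gripper_force: 99.3
```

```bash
python3 chk.py
```

```text
t 28.98 p [ 0.5301 -0.0156  0.1242] q [-35.7  37.6  87.7  44.2  92.3 -46.6] w 0.0145 gf 99.3 F [0.3 0.1 1.3]
tip [0.54042485 0.17864933 0.02580729] [0.00292485 0.04464933 0.02580729]
stirrer_tip [(0.73, [289.0, 237.8])] [290.1 238.8]
stirrer_end [(0.84, [354.7, 173.2])] [358.8 173.2]
8 [array([-51., -11.]), array([ 2., 55.]), array([  4., -40.]), array([ 43., -27.]), array([ 1., 35.]), array([48.,  5.]), array([-22., -54.]), array([29., 43.])]
shaft at fork: pan-y offset(mm) [0.4, 0.7] pitch 26.816887891850445
top stirrer_tip [(0.62, [251.6, 214.4])] [257.2 213.2]
top stirrer_end [(0.61, [355.1, 213.0])] [354.7 215. ]
```

>>> {"method": "servo_tool", "body": {
  "deltas": "0.2 0 0 0 0 0 0; 0.4 0 0 0 0 0 0; 0.7 0 0 0 0 0 0; 1 0 0 0 0 0 0; 1 0 0 0 0 0 0; 1 0 0 -10 0 0 0; 1 0 0 -25 0 0 0; 1 0 0 -30 0 0 0"
}}

```text
time_s: 30.05
position: [0.5267, -0.0695, 0.161]
tool_rot: [[0.03, 0.999, 0.041], [0.56, -0.051, 0.827], [0.828, -0.002, -0.561]]
ft_force: [0.5, 0.0, 1.1]
grip_width: 0.0852
gripper_force: 0.0
```

>>> {"method": "servo_tool", "body": {
  "deltas": "1 0 0 -40 0 0 0; 1 0 0 -40 0 0 0; 1 20 0 -20 0 0 0; 1 0 0 0 0 0 0; 1 0 0 0 0 0 0; 1 0 0 0 0 0 0; 1 0 0 0 0 0 0; 1 0 0 0 0 0 0"
}}

```text
time_s: 30.72
position: [0.5234, -0.1403, 0.2327]
tool_rot: [[0.031, 0.999, 0.042], [0.56, -0.052, 0.827], [0.828, -0.002, -0.561]]
ft_force: [-0.3, 0.4, -0.4]
grip_width: 0.0854
gripper_force: 0.0
```

```bash
python3 - <<'E'
from h import *
st();A=[]
for cam in ('top','side'):
    im=env.get_image(cam)
    for n,z in (('stirrer_tip',.03),('stirrer_end',.131)): print(cam,n,[(r['conf'],r['uv'],P(im,*r['uv'],z)) for r in env.spot_point(n,im)[:1]])
    c=im['img'][160:270,230:390] if cam=='top' else im['img'][140:250,240:400]
    A.append(cv2.resize(c[:,:,::-1],None,fx=2.7,fy=2.7))
cv2.imwrite('pics/end.png',np.vstack(A))
E
```

```text
t 30.72 p [ 0.5234 -0.1403  0.2327] q [-45.4  34.3  71.8  41.3 112.4 -39.9] w 0.0854 gf 0.0 F [-0.3  0.4 -0.4]
top stirrer_tip [(0.64, [254.0, 208.6], array([0.55199105, 0.18552201, 0.03      ]))]
top stirrer_end [(0.85, [350.7, 221.5], array([ 0.51442441, -0.04476855,  0.131     ]))]
side stirrer_tip [(0.85, [281.3, 231.8], array([0.57451606, 0.18057737, 0.03      ]))]
side stirrer_end [(0.85, [360.8, 175.0], array([ 0.53264433, -0.06726664,  0.131     ]))]
```

View pics/end.png

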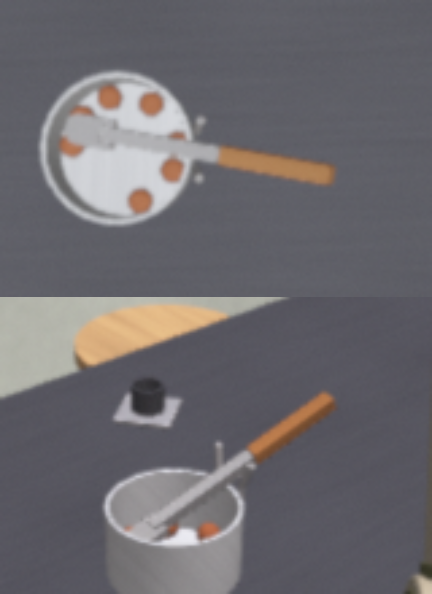

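The final crops show the paddle in the pan resting on stones and the shaft between the pins at (200,121) and (199,178). All seven stones are inside and the gripper is clear.

```bash
python3 -c "
from rig import env
print(env.close_job())"
```

```text
the job is handed in; nothing more can be done
None
```

The job is handed in: I laid the stirrer in the fork and let go, took it again near the top of the handle, stirred five rounds in one direction, and laid it back with the paddle in the pan. All seven stones were in the pan in the last picture, taken at about 31 s of the 72 s allowed.

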